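Mark the third slot of the tin rack and push the tin in

TASK

A wooden block rider sits at one end of the steel rail along the top of the tin rack, above the first slot. With a fingertip, push the rider along the rail, counting slots from that end, until it is centred above the third slot; then push the tin that stands on the worktop in front of the rack into that third slot, all the way home against the back board. Only push: keep the tin standing on the worktop and the rider down on the rail, lift nothing, and leave the other things where they are.

Things in the scene. Friction and masses are not known exactly. Their poses are not given: they have to be found in the camera images.
- rack: Fixed light-wood tin rack on the worktop. Origin at worktop level under the middle of its back board and rail; +x points to its rear (away from the slot mouths), +y along the rail, z up. Back board 14 thick (x -7 to 7), 294 long (y -147 to 147), 70 high. Five dividers, 6 thick, 55 high, at y -144, -72, 0, 72, 144, run from the board forward to x = -55, front edges rounded.
- rail_mid (a point): Middle of the top face of the steel rail, 92 mm above the worktop, straight above the rack's origin, same axes. The rail is 10 wide (x), 294 long (y), 22 high, stands on the back board and has no end stops.
- slot_left (a point): Floor point of the inner slot on the rack's +y side (rack x -36, y +36), where the axis of a tin stands that is home against the board. The four slots are 66 mm clear, with centres at rack y -108, -36, 36, 108; open at front and top, no floor of their own (worktop). Outer slots hold other things, inner ones are empty.
- slot_right (a point): The same point of the inner slot on the rack's -y side (rack x -36, y -36). Of the two inner slots, the one farther from the rider's starting end is the third slot.
- rider_center (a point): Centre of the rider, a loose light-wood block (80 g, varies) straddling the rail: 30 across (x), 48 along the rail (y), 26 high, bottom on the rail top, so this point is 105 mm above the worktop; two legs hang 16 mm down beside the rail with 2 mm play. It starts above an outer slot, within 8 mm of its middle: that is the first slot. It slides and stays where it is left.
- knob: Fixed round turned wooden knob, 26 mm diameter and 28 high, standing on the rail at the end opposite the rider, above the fourth slot. Origin at its foot on the rail top, z = 92 mm. Not to be used.
- tin: The tin to push: closed upright food tin, 58 mm diameter, 72 high, about 0.18 kg (varies), standing on the open worktop in front of the rack (its axis 120 to 160 mm before the rail, up to 90 mm either side of the rack's middle). Origin at the centre of its underside. It slides on the worktop and stays upright when pushed below half height.
- slot_tin: Bystander: a like tin, 58 mm diameter and 72 high, standing already in one of the outer slots. Origin at the centre of its underside.
- salt_shaker: Bystander: salt shaker, 44 mm diameter and 90 high, standing in the other outer slot. Origin at the centre of its underside.
- espresso_cup: Bystander: small cup, 60 mm across (83 with handle), 52 high, on the worktop to the left. Origin at the underside, centre of its outline with handle.
- honey_jar: Bystander: jar 71 mm diameter and 110 high, on the worktop to the left. Origin at the centre of its underside.
- matchbox: Bystander: matchbox 36 x 56 x 16 mm lying on the worktop behind the rack. Origin at the centre of its underside.
Things that resemble listed ones, but are neither listed nor needed, are in the scene too. What is shaped like the part that bears rider_center but turquoise is not meant.

How it is judged:
By the outcome, as a careful person would: the job done as asked, in the order asked, and still so for the second after the job is handed in, with the robot touching nothing.
It also fails if it takes over 72 s, if anything falls off the work surface, if the arm or the gripper's body presses on something with over 40 N, if the wrist force passes 120 N, or if a joint passes its speed limit or range.

ROBOT

A 6-joint arm with a two-finger parallel gripper is mounted at the origin on a cart in front of the work surface, level with it; the furniture and walls round the work are solid. World frame = base frame: x ahead of the robot, y to its left, z up, the work surface at z = 0. Lengths are in mm, angles in rad, forces in N, time in s.
With the tool pointing down it reaches from about 325 to 850 mm from the base axis. Payload 4.4 kg.
Tool frame: the origin (TCP) lies at the very end of the fingers, on their centre line; the grasp point (between the pads) lies 19 mm behind it; z points along the fingers, y is the line along which they close (so a half turn about z gives the same grasp; the last joint's range is limited). The gripper opens to 94 mm and grips with 3 to 60 N. Pads are 16 mm wide; open, the fingers measure 119 mm over their backs; the gripper's body (75 mm by 177 mm) begins 78 mm behind the grasp point.
Start: joints at [-1.472, 0.207, 1.542, -0, 1.393, -0.15], TCP at [141.576, -557.3, 205.447] pointing down, gripper open.
Joint ranges: [-2.73, 2.73], [-0.86, 2.22], [0.23, 2.46], [-1.11, 4.25], [0.08, 2.63], [-2.82, 2.82]. Speed limits (rad/s): [2.79, 2.79, 3.14, 3.14, 3.14, 3.14].

INTERFACE

Orientations are given as a unit quaternion [w, x, y, z].
In Python, from bench import * gives the robot as it stands. The module is installed in compiled form; this text tells all that it offers.
- The arm moves only by the tool play_rows, never from a script. Its argument "deltas" is a list of rows, each an object of numbers: "jaw": the finger opening in m, from 0 to 0.094; "dx", "dy", "dz": the shift along the world's x, y, z in m; "rx", "ry", "rz": the turn, a rotation vector about the world's x, y, z in degrees. In form: [{"jaw": .., "dx": .., "dy": .., "dz": .., "rx": .., "ry": .., "rz": ..}, ...]. A call has 1 to 20 rows; each row shifts and turns the commanded pose from where the row before left it; what a row does not reach is not made up. A row lasts 1/10 s, in which the tool goes at most 50 mm and 8.59 degrees, less where a joint would pass 70% of its speed; a pose out of reach is approached as far as the arm can. A call with a gripper value outside its range is refused whole. The fingers move at their own pace and stop on an object; "force" is the grip in N (left out, the last holds). Time passes only in rows, so rows that do not move let the fingers close. It gives the time, the measured TCP pose, the force, the opening and the grip force at its end, in the units of the state.
- observe(): the state, without advancing time (a new reading comes with each control period).
- get_image(name): name is "side" or "top" or "wrist"; returns a dict with "color" (400x640x3 uint8, blue, green, red), "vfov" (degrees; the focal length in pixels is half the picture's height over the tangent of half this angle, whatever the lens; pixels are square), "cx", "cy" (the principal point, pixels), "R" (3x3) and "t" (3): a world point X has camera coordinates R X + t. Camera axes: x right, y down, z forward; pixel columns grow to the right and rows downward; lengths in mm; the calibration is good to about 2 mm. The wrist camera is an equidistant fisheye: a pixel r from the principal point sees the ray r / f radians off the axis. A picture is of the moment at which its call begins. There is no depth.
- job_done(): hands the job in; it is judged then, once.
Trained networks look in a picture, given as the dict that the camera call returned (one of the last four; its "shot" number tells which), for a name from the list of things; names that differ only in an ending like _2 or _b are one class to them, and where a whole thing is asked for, a point or a joint stands for the part that bears it (a point fixed in the world has none). Each returns a list of dicts, best first, with "p" (0 to 1); they miss things now and then, are a little off and sometimes report something else, mostly with a low value. They report only what shows in the picture. A call takes as long as a camera call. They do not tell look-alikes from the thing itself.
- boxes_of(picture, query): "position" ([column, row] in pixels, amid what is visible of it).
- pinpoint(picture, query): "position" ([column, row] in pixels: a listed point, or the origin of a listed thing).
The state is a dict: "t": time; "q": joint angles; "qvel": joint speeds; "effort": joint torques, N m; "position": TCP position; "eef_rot": TCP orientation; "ft_force": force on the tool from outside, world axes, zero at the start; "torque": the same for the moment, N m; "width": finger opening in mm; "grasp_force": force on a finger pad.
Only numpy, scipy, OpenCV 4.12 (cv2) and the standard library are available. Lean on these libraries where they do the work, as an engineer would, in place of code of your own. Each camera call takes 0.05 s, during which the arm holds its last target. There are 200 camera calls.

## Working session

There is one attempt and no reset: what is moved stays moved. The work goes in short steps, Python scripts to look and compute and a tool call to move; the robot and the scene stay as the last step left them, time stands still between calls to the robot, and variables do not carry over. Pictures are saved under pics/ and viewed, at most 13 in all, crops included, and the job is handed in when it is done.

Besides the shell and the picture viewer there is one more tool, called after ">>>" in YAML: its name, and indented under it one key for each argument. play_rows: Moves the arm, as the interface text tells. Its arguments: {"type":"object","properties":{"deltas":{"type":"array","items":{"type":"object","properties":{"jaw":{"type":"number"},"dx":{"type":"number"},"dy":{"type":"number"},"dz":{"type":"number"},"rx":{"type":"number"},"ry":{"type":"number"},"rz":{"type":"number"}}}},"force":{"type":"number"}},"required":["deltas"]}

```bash
mkdir -p pics; cat > h.py <<'E'
from bench import *
import numpy as np, cv2
def ray(im,p):
    f=len(im["color"])/2/np.tan(np.radians(im["vfov"])/2)
    R=np.array(im["R"]);t=np.array(im["t"])
    d=np.array([(p[0]-im["cx"])/f,(p[1]-im["cy"])/f,1.0])
    return -R.T@t, R.T@d
def onz(im,p,z):
    o,d=ray(im,p); return o+d*(z-o[2])/d[2]
def proj(im,X):
    f=len(im["color"])/2/np.tan(np.radians(im["vfov"])/2)
    c=np.array(im["R"])@np.array(X,float)+np.array(im["t"])
    return c[:2]/c[2]*f+[im["cx"],im["cy"]]
def save(im,n): cv2.imwrite(f"pics/{n}.png",im["color"])
Z=dict(rail_mid=92,slot_left=0,slot_right=0,rider_center=105,knob=92,tin=0,slot_tin=0,salt_shaker=0,espresso_cup=0,honey_jar=0,matchbox=0)
E
python3 - <<'E'
from h import *
np.set_printoptions(precision=1,suppress=True)
for c in ("top","side"):
    im=get_image(c); save(im,c+"0")
    print(c,"cam",ray(im,(0,0))[0])
    for q,z in Z.items():
        for r in pinpoint(im,q)[:3]:
            print(q,round(r["p"],2),np.array(r["position"]),onz(im,r["position"],z))
E
```

```text
top cam [ 559.6  192.3 1236.9]
rail_mid 0.76 [373.1 195. ] [609.2  16.1  92. ]
rail_mid 0.34 [397.3 146.7] [735.5 -52.9  92. ]
slot_left 0.81 [358.5 211.6] [567.2  45.2   0. ]
slot_left 0.32 [365.3 196.4] [609.8  24.3   0. ]
slot_right 0.78 [383.3 207.3] [577.4 -25.8   0. ]
rider_center 0.5 [334.2 199.6] [599.4 119.8 105. ]
rider_center 0.48 [293.2 178. ] [658.5 224.5 105. ]
knob 0.64 [414.  187.3] [626.5 -92.9  92. ]
knob 0.44 [367.4 197.8] [602.2  31.4  92. ]
tin 0.62 [382.5 238.2] [490.2 -20.3   0. ]
slot_tin 0.79 [332.6 216.5] [555.5 119.    0. ]
salt_shaker 0.66 [409.6 202.4] [ 589.2 -101.5    0. ]
espresso_cup 0.98 [246.4 252.7] [461.2 363.8   0. ]
honey_jar 0.87 [209.  207.7] [590.2 466.1   0. ]
matchbox 0.65 [397.4 147.5] [747.4 -72.8   0. ]
matchbox 0.31 [212.5 206.4] [593.5 456.3   0. ]
side cam [ 398.6 -667.7  541.3]
rail_mid 0.6 [330.8 242.8] [608.5  25.2  92. ]
slot_left 0.65 [314.2 218.3] [644.2 295.1   0. ]
slot_left 0.58 [309.4 274.7] [571.8  57.9   0. ]
slot_right 0.75 [323.4 295.1] [581.9 -14.6   0. ]
rider_center 0.87 [366.8 247.2] [662.9 -28.  105. ]
rider_center 0.77 [314.8 220.3] [595.6  99.5 105. ]
knob 0.53 [359.6 277.3] [624.2 -96.1  92. ]
slot_tin 0.87 [298.4 257.5] [563.7 127.3   0. ]
slot_tin 0.25 [311.7 273.4] [577.6  61.1   0. ]
salt_shaker 0.69 [340.3 320.9] [591.6 -93.2   0. ]
espresso_cup 0.88 [241.  218.4] [458.8 347.1   0. ]
honey_jar 0.83 [280.4 194.6] [585.6 462.4   0. ]
matchbox 0.71 [415.6 297.8] [752.3 -70.6   0. ]
matchbox 0.52 [357.9 277.1] [667.2  22.5   0. ]
```

View pics/top0.png

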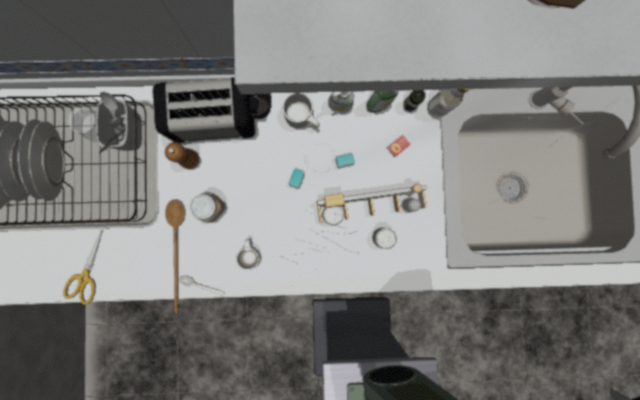

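View pics/side0.png

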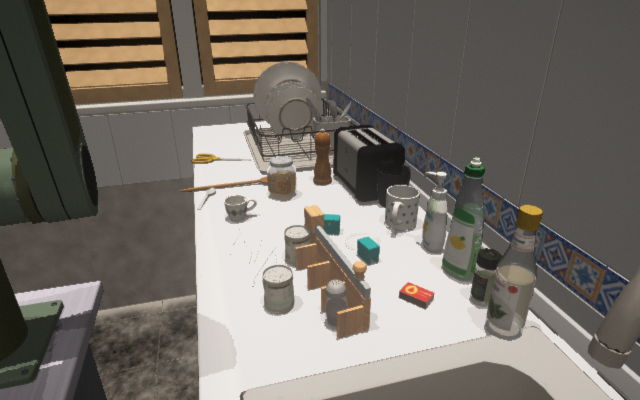

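The top view shows the rack at about (318–425, 185–220). The rider is on its left (+y) end at (335,200), the knob at (417,188) and the tin in front at (384,238). The turquoise look-alikes at (297,178) and (345,160) are behind the rack. So the third slot is slot_right.

```bash
python3 - <<'E'
from h import *
from scipy.spatial.transform import Rotation as R
s=observe(); w,x,y,z=s["eef_rot"]; M=R.from_quat([x,y,z,w]).as_matrix(); print(M.round(3), s["position"], s["ft_force"], s["t"])
im=get_image("wrist"); print(ray(im,(0,0))[0], np.array(im["R"]).round(2), im["vfov"])
E
```

```text
[[ 0.969  0.246  0.   ]
 [ 0.246 -0.969  0.   ]
 [ 0.    -0.    -1.   ]] [ 141.58013809 -557.29008681  205.44583882] [ 0.37852419 -0.14303491  0.22377054] 1.2
[ 209.6801208  -540.41725003  384.73548798] [[ 0.25 -0.97 -0.  ]
 [-0.94 -0.24  0.24]
 [-0.24 -0.06 -0.97]] 65.70646984690485
```

>>> play_rows:
  deltas:
    - {"dx":0.02,"dy":0.04,"dz":0.015,"jaw":0.0}
    - {"dx":0.02,"dy":0.04,"dz":0.015,"jaw":0.0}
    - {"dx":0.02,"dy":0.04,"dz":0.015,"jaw":0.0}
    - {"dx":0.02,"dy":0.04,"dz":0.015,"jaw":0.0}
    - {"dx":0.02,"dy":0.04,"dz":0.015,"jaw":0.0}
    - {"dx":0.02,"dy":0.04,"dz":0.015,"jaw":0.0}
    - {"dx":0.02,"dy":0.04,"jaw":0.0}
    - {"dx":0.02,"dy":0.04,"jaw":0.0}
    - {"dx":0.02,"dy":0.04,"jaw":0.0}
    - {"dx":0.02,"dy":0.04,"jaw":0.0}
    - {"dx":0.02,"dy":0.04,"jaw":0.0}
    - {"dx":0.02,"dy":0.04,"jaw":0.0}
    - {"dx":0.02,"dy":0.04,"jaw":0.0}
    - {"dx":0.02,"dy":0.03,"jaw":0.0}
    - {"dx":0.02,"dy":0.02,"jaw":0.0}
    - {"jaw":0.0}

```text
invalid input at $.deltas[0]: expected keys jaw, dx, dy, dz, rx, ry, rz
```

>>> play_rows:
  deltas:
    - {"dx":0.026,"dy":0.042,"dz":0.015,"jaw":0,"rx":0,"ry":0,"rz":-0.45}
    - {"dx":0.026,"dy":0.042,"dz":0.015,"jaw":0,"rx":0,"ry":0,"rz":-0.45}
    - {"dx":0.026,"dy":0.042,"dz":0.015,"jaw":0,"rx":0,"ry":0,"rz":-0.45}
    - {"dx":0.026,"dy":0.042,"dz":0.015,"jaw":0,"rx":0,"ry":0,"rz":-0.45}
    - {"dx":0.026,"dy":0.042,"dz":0.015,"jaw":0,"rx":0,"ry":0,"rz":-0.45}
    - {"dx":0.026,"dy":0.042,"dz":0.015,"jaw":0,"rx":0,"ry":0,"rz":-0.45}
    - {"dx":0.026,"dy":0.042,"dz":0,"jaw":0,"rx":0,"ry":0,"rz":-0.45}
    - {"dx":0.026,"dy":0.042,"dz":0,"jaw":0,"rx":0,"ry":0,"rz":-0.45}
    - {"dx":0.026,"dy":0.042,"dz":0,"jaw":0,"rx":0,"ry":0,"rz":-0.45}
    - {"dx":0.026,"dy":0.042,"dz":0,"jaw":0,"rx":0,"ry":0,"rz":-0.45}
    - {"dx":0.026,"dy":0.042,"dz":0,"jaw":0,"rx":0,"ry":0,"rz":-0.45}
    - {"dx":0.026,"dy":0.042,"dz":0,"jaw":0,"rx":0,"ry":0,"rz":-0.45}
    - {"dx":0.026,"dy":0.042,"dz":0,"jaw":0,"rx":0,"ry":0,"rz":-0.45}
    - {"dx":0.026,"dy":0.042,"dz":0,"jaw":0,"rx":0,"ry":0,"rz":-0.45}
    - {"dx":0.02,"dy":0.03,"dz":0,"jaw":0,"rx":0,"ry":0,"rz":-0.45}
    - {"dx":0,"dy":0,"dz":0,"jaw":0,"rx":0,"ry":0,"rz":0}
    - {"dx":0,"dy":0,"dz":0,"jaw":0,"rx":0,"ry":0,"rz":0}

```text
t: 2.95
position: [520.5, 53.2, 292.3]
eef_rot: [0.0, 0.998, 0.066, -0.001]
ft_force: [-0.1, -0.4, -0.4]
width: 0.6
grasp_force: 0.0
```

```bash
cat >> h.py <<'E'
def rayw(im,p):
    f=len(im["color"])/2/np.tan(np.radians(im["vfov"])/2)
    v=np.array(p,float)-[im["cx"],im["cy"]]; r=np.linalg.norm(v); th=r/f
    d=np.array([*(v/r*np.sin(th)),np.cos(th)]) if r>0 else np.array([0,0,1.])
    R=np.array(im["R"]); return -R.T@np.array(im["t"]), R.T@d
def onzw(im,p,z):
    o,d=rayw(im,p); return o+d*(z-o[2])/d[2]
def projw(im,X):
    f=len(im["color"])/2/np.tan(np.radians(im["vfov"])/2)
    c=np.array(im["R"])@np.array(X,float)+np.array(im["t"]); r=np.hypot(c[0],c[1])
    return c[:2]/r*np.arctan2(r,c[2])*f+[im["cx"],im["cy"]]
def look(n,names=("rail_mid","slot_left","slot_right","rider_center","knob","tin","slot_tin","salt_shaker")):
    im=get_image("wrist"); save(im,n)
    for q in names:
        for r in pinpoint(im,q)[:2]:
            if r["p"]>.25: print(q,round(r["p"],2),np.array(r["position"]).round(1),onzw(im,r["position"],Z[q]).round(1))
    return im
E
python3 - <<'E'
from h import *
look("w1"); s=observe(); print(s["position"],s["t"],s["width"],s["q"])
E
```

```text
rail_mid 0.78 [354.5 113.2] [607.7  21.9  92. ]
slot_right 0.65 [420.5 140.3] [587.6 -97.7   0. ]
rider_center 0.85 [217.7  63.5] [650.1 194.8 105. ]
rider_center 0.75 [270.8 108.1] [600.6 121.7 105. ]
knob 0.67 [441.6 115.6] [624.7 -90.   92. ]
tin 0.77 [362.2 189.9] [495.9 -17.5   0. ]
slot_tin 0.72 [279.3 136.6] [561.5 120.5   0. ]
salt_shaker 0.93 [419.3 141.4] [585.6 -96.    0. ]
[520.53279296  52.12603421 292.83302674] 3.4 0.4352580816558709 [-6.57112531e-02  3.94557402e-02  1.54853879e+00 -1.81785735e-05
  1.55321483e+00  1.37525534e+00]
```

View pics/w1.png

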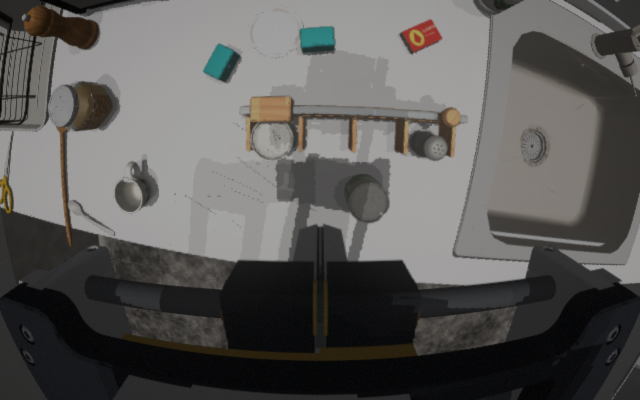

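The wrist view shows the rider at (271,108), the rail from about (240,110) to (466,119), the knob at (451,116) and the tin at (367,198). Slot 3 lies between the dividers at x≈352 and x≈403. I'll zoom in to measure.

```bash
python3 - <<'E'
from h import *
im=cv2.imread("pics/w1.png"); c=cv2.resize(im[85:225,230:480],None,fx=3.2,fy=3.2,interpolation=cv2.INTER_CUBIC)
c=cv2.convertScaleAbs(c,alpha=1.1); cv2.imwrite("pics/w1c.png",c); print(c.shape)
E
```

```text
(448, 800, 3)
```

View pics/w1c.png

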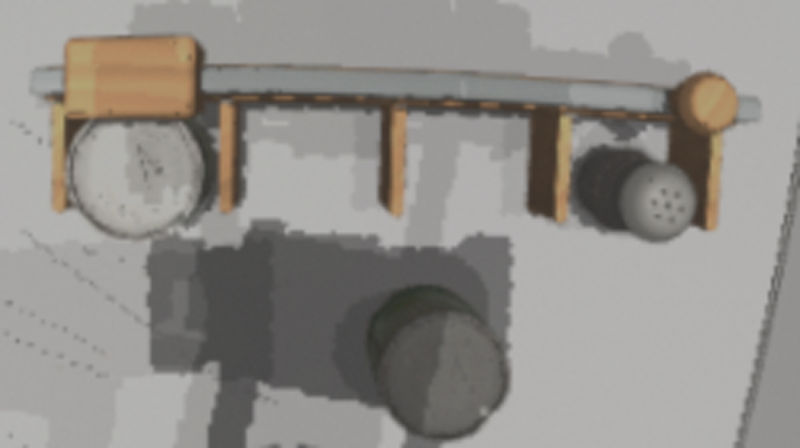

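```bash
cat > m.py <<'E'
from h import *
np.set_printoptions(precision=1,suppress=True)
import pickle
im=get_image("wrist")
P=lambda u,v:(u/3.2+230,v/3.2+85)
A=onzw(im,P(31,80),92);B=onzw(im,P(761,108),92)
print("cam",rayw(im,(1,1))[0],"rail",A,B,"len",np.linalg.norm(A-B))
d=(A-B)/np.linalg.norm(A-B); print("yaw",np.degrees(np.arctan2(-d[0],d[1])))
K=onzw(im,P(707,103),120); print("knob",K)
T=onzw(im,P(445,374),72); print("tin",T)
C=[onzw(im,P(*p),118) for p in((66,38),(194,37),(198,110),(68,117))]; print("rider",np.array(C),np.mean(C,0))
yaw=np.arctan2(-d[0],d[1]); ex=np.array([np.cos(yaw),np.sin(yaw)]);ey=np.array([-np.sin(yaw),np.cos(yaw)])
O=((A+B)/2)[:2]
f=lambda X:((X[:2]-O)@ex,(X[:2]-O)@ey)
print("O",O,"knob r",f(K),"tin r",f(T),"rider r",f(np.mean(C,0)), "s3", O-36*ex-36*ey)
for y in(144,72,0,-72,-144): print("div front",y,(projw(im,[*(O-55*ex+y*ey),55])-[230,85])*3.2)
E
python3 m.py
```

```text
cam [590.1  60.8 472.1] rail [595.6 161.7  92. ] [ 628.4 -130.    92. ] len 293.47129777350995
yaw 6.4140248133155815
knob [622.7 -92.8 120. ]
tin [495.4 -18.3  72. ]
rider [[611.5 143.6 118. ]
 [616.3  97.5 118. ]
 [590.4  92.9 118. ]
 [583.  139.5 118. ]] [600.3 118.4 118. ]
O [612.   15.9] knob r (np.float64(-1.4833554593851004), np.float64(-109.13750064954795)) tin r (np.float64(-119.72570121926289), np.float64(-20.93047237594387)) rider r (np.float64(-0.16141707629124957), np.float64(103.16341238091788)) s3 [580.2 -23.9]
div front 144 [ 59.8 211.1]
div front 72 [227.  211.5]
div front 0 [397.4 214.9]
div front -72 [561.5 221. ]
div front -144 [711.5 229. ]
```

>>> play_rows:
  deltas:
    - {"dx":0.015,"dy":0.0222,"dz":0,"jaw":0,"rx":0,"ry":0,"rz":-0.22}
    - {"dx":0.015,"dy":0.0222,"dz":0,"jaw":0,"rx":0,"ry":0,"rz":-0.22}
    - {"dx":0.015,"dy":0.0222,"dz":-0.03,"jaw":0,"rx":0,"ry":0,"rz":-0.22}
    - {"dx":0.015,"dy":0.0222,"dz":-0.03,"jaw":0,"rx":0,"ry":0,"rz":-0.22}
    - {"dx":0.015,"dy":0.0222,"dz":-0.03,"jaw":0,"rx":0,"ry":0,"rz":-0.22}
    - {"dx":0,"dy":0,"dz":-0.035,"jaw":0,"rx":0,"ry":0,"rz":0}
    - {"dx":0,"dy":0,"dz":-0.035,"jaw":0,"rx":0,"ry":0,"rz":0}
    - {"dx":0,"dy":0,"dz":0,"jaw":0,"rx":0,"ry":0,"rz":0}
    - {"dx":0,"dy":0,"dz":0,"jaw":0,"rx":0,"ry":0,"rz":0}

```text
t: 4.35
position: [595.4, 163.6, 132.5]
eef_rot: [0.0, 0.998, 0.056, -0.001]
ft_force: [0.4, -0.3, -0.1]
width: -0.2
grasp_force: 0.0
```

```bash
python3 - <<'E'
from h import *
im=get_image("wrist"); s=observe(); print(s["position"],s["eef_rot"],s["t"])
c=im["color"].copy()
for p in ([595.4,163.1,118],[*(np.array([612-.112*127.2,16+.994*127.2])),118]):
    u=projw(im,p); print(u)
O=np.array([612,16]);ex=np.array([.994,.112]);ey=np.array([-.112,.994])
for y in(79.2,127.2):
  for x in(-15,15):
    u=projw(im,[*(O+x*ex+y*ey),118]); cv2.circle(c,tuple(int(round(v)) for v in u),2,(0,0,255),-1)
cv2.imwrite("pics/w2.png",cv2.resize(c[100:400,150:500],None,fx=2,fy=2))
E
```

```text
[596.85187902 163.76080738 134.36849309] [-1.23698496e-04  9.98446500e-01  5.57047446e-02  1.24613400e-03] 4.4
[320.08937283 230.62227567]
[351.2859207  230.45032646]
```

View pics/w2.png

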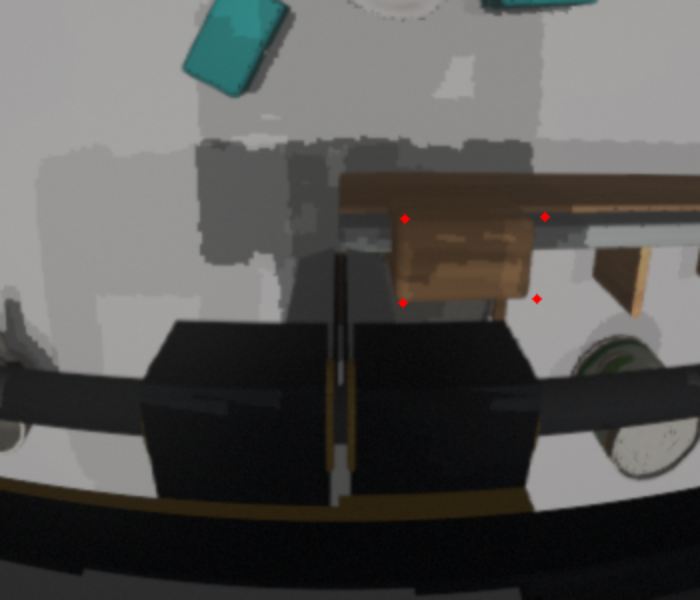

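The finger tip (about 298–385, 250) sits only a few mm left of the rider's left edge at about 390. I'll back off 6 mm, then go down and push.

>>> play_rows:
  deltas:
    - {"dx":-0.0007,"dy":0.006,"dz":0,"jaw":0,"rx":0,"ry":0,"rz":0}
    - {"dx":0,"dy":0,"dz":-0.014,"jaw":0,"rx":0,"ry":0,"rz":0}
    - {"dx":0,"dy":0,"dz":-0.01,"jaw":0,"rx":0,"ry":0,"rz":0}
    - {"dx":0,"dy":0,"dz":-0.01,"jaw":0,"rx":0,"ry":0,"rz":0}
    - {"dx":0,"dy":0,"dz":0,"jaw":0,"rx":0,"ry":0,"rz":0}

```text
t: 4.9
position: [593.0, 169.4, 96.0]
eef_rot: [0.0, 0.998, 0.056, -0.002]
ft_force: [1.1, 0.2, 0.8]
width: 0.4
grasp_force: 0.0
```

>>> play_rows:
  deltas:
    - {"dx":0.0011,"dy":-0.0099,"dz":0.002,"jaw":0,"rx":0,"ry":0,"rz":0}
    - {"dx":0.0011,"dy":-0.0099,"dz":0,"jaw":0,"rx":0,"ry":0,"rz":0}
    - {"dx":0.0011,"dy":-0.0099,"dz":0,"jaw":0,"rx":0,"ry":0,"rz":0}
    - {"dx":0.0011,"dy":-0.0099,"dz":0,"jaw":0,"rx":0,"ry":0,"rz":0}
    - {"dx":0.0011,"dy":-0.0099,"dz":0,"jaw":0,"rx":0,"ry":0,"rz":0}
    - {"dx":0.0011,"dy":-0.0099,"dz":0,"jaw":0,"rx":0,"ry":0,"rz":0}
    - {"dx":0.0011,"dy":-0.0099,"dz":0,"jaw":0,"rx":0,"ry":0,"rz":0}
    - {"dx":0.0011,"dy":-0.0099,"dz":0,"jaw":0,"rx":0,"ry":0,"rz":0}
    - {"dx":0.0011,"dy":-0.0099,"dz":0,"jaw":0,"rx":0,"ry":0,"rz":0}
    - {"dx":0.0011,"dy":-0.0099,"dz":0,"jaw":0,"rx":0,"ry":0,"rz":0}
    - {"dx":0.0011,"dy":-0.0099,"dz":0,"jaw":0,"rx":0,"ry":0,"rz":0}
    - {"dx":0.0011,"dy":-0.0099,"dz":0,"jaw":0,"rx":0,"ry":0,"rz":0}
    - {"dx":0.0008,"dy":-0.007,"dz":0,"jaw":0,"rx":0,"ry":0,"rz":0}
    - {"dx":0.0005,"dy":-0.004,"dz":0,"jaw":0,"rx":0,"ry":0,"rz":0}
    - {"dx":0,"dy":0,"dz":0,"jaw":0,"rx":0,"ry":0,"rz":0}

```text
t: 6.4
position: [609.6, 39.3, 100.6]
eef_rot: [0.0, 0.998, 0.056, 0.0]
ft_force: [-0.6, -0.0, 0.1]
width: 0.1
grasp_force: 0.0
```

```bash
python3 - <<'E'
from h import *
im=get_image("wrist"); s=observe(); print(s["position"],s["t"],s["ft_force"])
O=np.array([612,16]);ex=np.array([.994,.112]);ey=np.array([-.112,.994])
print("tcp r",(s["position"][:2]-O)@ex,(s["position"][:2]-O)@ey)
for r in pinpoint(im,"rider_center")+pinpoint(im,"knob"):
    X=onzw(im,r["position"],105)[:2]-O; print(r["p"],X@ex,X@ey)
c=im["color"].copy()
for y in(-12,-60):
  for x in(-15,15):
    u=projw(im,[*(O+x*ex+y*ey),118]); cv2.circle(c,tuple(int(round(v)) for v in u),2,(0,0,255),-1)
for y in (0,-72): 
    u=projw(im,[*(O-55*ex+y*ey),55]); cv2.circle(c,tuple(int(round(v)) for v in u),2,(255,0,0),-1)
cv2.imwrite("pics/w3.png",cv2.resize(c[120:400,190:540],None,fx=2,fy=2))
E
```

```text
[609.52317426  39.68557392 100.62345178] 6.45 [-0.46849319  0.36081674 -0.0544379 ]
tcp r 0.19081949438299695 23.82086495434314
0.95 95.5470095642514 45.444337254942724
0.71 0.1335733964616522 -14.91892531611411
0.68 73.5337459726953 142.59369396715192
0.61 4.685402534742235 -99.69692254572716
```

View pics/w3.png

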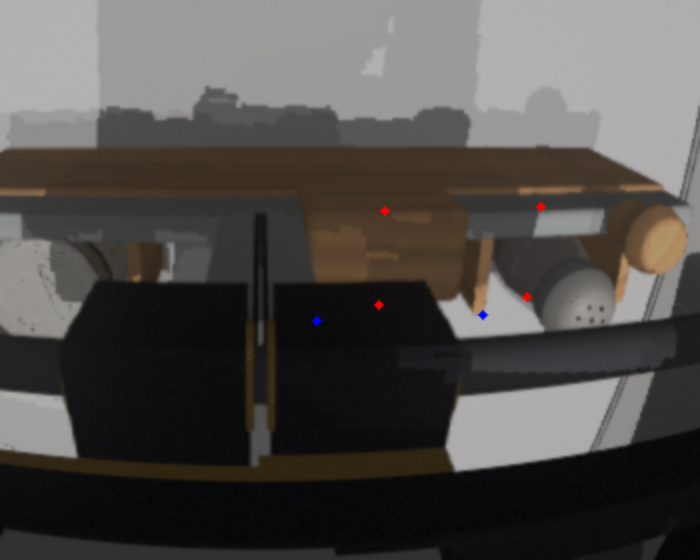

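>>> play_rows:
  deltas:
    - {"dx":0.0007,"dy":-0.006,"dz":0,"jaw":0,"rx":0,"ry":0,"rz":0}
    - {"dx":0.0007,"dy":-0.006,"dz":0,"jaw":0,"rx":0,"ry":0,"rz":0}
    - {"dx":0.0005,"dy":-0.005,"dz":0,"jaw":0,"rx":0,"ry":0,"rz":0}
    - {"dx":0.0003,"dy":-0.003,"dz":0,"jaw":0,"rx":0,"ry":0,"rz":0}
    - {"dx":0.0002,"dy":-0.002,"dz":0,"jaw":0,"rx":0,"ry":0,"rz":0}
    - {"dx":0,"dy":0,"dz":0,"jaw":0,"rx":0,"ry":0,"rz":0}
    - {"dx":0,"dy":0,"dz":0,"jaw":0,"rx":0,"ry":0,"rz":0}
    - {"dx":-0.001,"dy":0.01,"dz":0,"jaw":0,"rx":0,"ry":0,"rz":0}
    - {"dx":0,"dy":0,"dz":0.03,"jaw":0.036,"rx":0,"ry":0,"rz":0}
    - {"dx":-0.03,"dy":0.0,"dz":0.045,"jaw":0.036,"rx":0,"ry":0,"rz":0}
    - {"dx":-0.045,"dy":0.0,"dz":0.025,"jaw":0.036,"rx":0,"ry":0,"rz":0}
    - {"dx":-0.045,"dy":0.0,"dz":0.025,"jaw":0.036,"rx":0,"ry":0,"rz":0}
    - {"dx":-0.045,"dy":-0.01,"dz":0.0,"jaw":0.036,"rx":0,"ry":0,"rz":0}
    - {"dx":-0.02,"dy":-0.01,"dz":0,"jaw":0.036,"rx":0,"ry":0,"rz":0}
    - {"dx":0,"dy":0,"dz":0,"jaw":0.036,"rx":0,"ry":0,"rz":0}

```text
t: 8.05
position: [428.6, 8.3, 221.1]
eef_rot: [0.0, 0.998, 0.056, 0.0]
ft_force: [0.7, 0.3, 0.4]
width: 35.9
grasp_force: 0.0
```

```bash
python3 - <<'E'
from h import *
im=get_image("wrist"); s=observe(); print(s["position"],s["t"],s["width"])
O=np.array([612,16]);ex=np.array([.994,.112]);ey=np.array([-.112,.994])
print("tcp r",(s["position"][:2]-O)@ex,(s["position"][:2]-O)@ey)
for q,z in(("rider_center",105),("knob",92),("tin",0)):
  for r in pinpoint(im,q):
    X=onzw(im,r["position"],z)[:2]-O; print(q,r["p"],X@ex,X@ey)
u0=projw(im,[*(O-40*ex-30*ey),80]).astype(int); print(u0)
c=cv2.resize(im["color"],None,fx=4,fy=4,interpolation=cv2.INTER_CUBIC)
def dot(x,y,z,col):
    u=(projw(im,[*(O+x*ex+y*ey),z])+.5)*4; cv2.circle(c,tuple(int(round(v)) for v in u),2,col,-1)
for y in(-12,-60):
  for x in(-15,15): dot(x,y,118,(0,0,255))
for y in (72,0,-72): dot(-55,y,55,(255,0,0))
for y in (-147,147): dot(0,y,92,(0,255,0))
x0,y0=u0*4; x0=max(0,x0-400);y0=max(0,y0-250)
cv2.imwrite("pics/w4.png",c[y0:y0+550,x0:x0+800]); print(x0,y0)
E
```

```text
[430.27407928   8.37927708 221.25110229] 8.1 35.63615605013954
tcp r -181.48908616101534 12.77830453814184
rider_center 0.35 -113.29503570592199 265.5195722549143
knob 0.86 0.6604773366276666 -107.08153874103375
tin 0.62 -120.95028822816997 -16.991068178046444
[360  54]
1040 0
```

View pics/w4.png

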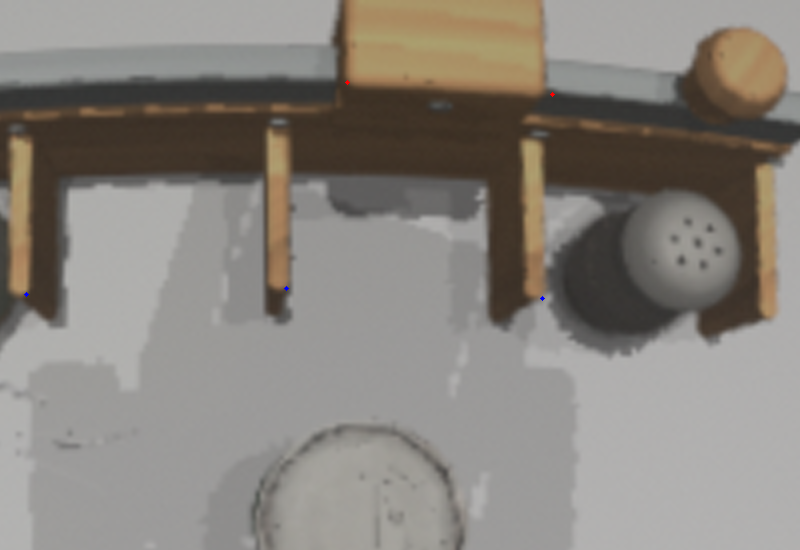

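The rider's top face spans about (345–544) in the crop, midway between the divider tops at 278 and 535, allowing for perspective. That puts it within about 1 mm of centred over the third slot. The tin's top is centred at about (360,527).

```bash
python3 - <<'E'
from h import *
im=get_image("wrist")
O=np.array([612,16]);ex=np.array([.994,.112]);ey=np.array([-.112,.994])
def g(u,v,z):
    X=onzw(im,((1040+u)/4-.5,v/4-.5),z)[:2]-O; return (X@ex).round(1),(X@ey).round(1)
print("tin",g(359.5,527,72),g(256,527,72),g(463,527,72)); print("divs",g(278,288,55),g(535,297,55)); print("rider front",g(345,84,118),g(544,95,118)); print("knob",g(740,72,120))
E
```

```text
tin (np.float64(-118.3), np.float64(-18.9)) (np.float64(-118.5), np.float64(8.4)) (np.float64(-117.8), np.float64(-46.6))
divs (np.float64(-51.8), np.float64(2.2)) (np.float64(-51.8), np.float64(-69.9))
rider front (np.float64(-12.4), np.float64(-11.5)) (np.float64(-12.2), np.float64(-58.1))
knob (np.float64(-0.5), np.float64(-107.5))
```

>>> play_rows:
  deltas:
    - {"dx":0.009,"dy":-0.016,"dz":-0.02,"jaw":0.036,"rx":0,"ry":0,"rz":0}
    - {"dx":0.01,"dy":-0.016,"dz":-0.03,"jaw":0.036,"rx":0,"ry":0,"rz":0}
    - {"dx":0,"dy":0,"dz":-0.04,"jaw":0.036,"rx":0,"ry":0,"rz":0}
    - {"dx":0,"dy":0,"dz":-0.03,"jaw":0.036,"rx":0,"ry":0,"rz":0}
    - {"dx":0,"dy":0,"dz":0,"jaw":0.036,"rx":0,"ry":0,"rz":0}

```text
t: 8.8
position: [446.0, -22.9, 96.0]
eef_rot: [-0.002, 0.998, 0.056, -0.005]
ft_force: [-1.4, 0.3, 0.1]
width: 35.9
grasp_force: 0.0
```

>>> play_rows:
  deltas:
    - {"dx":0,"dy":0,"dz":-0.035,"jaw":0.036,"rx":0,"ry":0,"rz":0}
    - {"dx":0,"dy":0,"dz":-0.03,"jaw":0.036,"rx":0,"ry":0,"rz":0}
    - {"dx":0,"dy":0,"dz":-0.017,"jaw":0.036,"rx":0,"ry":0,"rz":0}
    - {"dx":0,"dy":0,"dz":0,"jaw":0.036,"rx":0,"ry":0,"rz":0}
    - {"dx":0,"dy":0,"dz":0,"jaw":0.036,"rx":0,"ry":0,"rz":0}

```text
t: 9.3
position: [451.3, -24.2, 20.0]
eef_rot: [0.0, 0.998, 0.056, 0.001]
ft_force: [-0.1, 0.2, 0.9]
width: 36.1
grasp_force: 0.0
```

```bash
python3 - <<'E'
from h import *
im=get_image("wrist"); 
O=np.array([612,16]);ex=np.array([.994,.112]);ey=np.array([-.112,.994])
for i in range(3):
    s=observe(); print("tcp",s["position"],(s["position"][:2]-O)@ex,(s["position"][:2]-O)@ey,s["t"])
cv2.imwrite("pics/w5.png",im["color"])
E
```

```text
tcp [451.84450039 -24.33961424  20.47452255] -163.71260340313418 -22.160160602675628 9.35
tcp [451.84450039 -24.33961424  20.47452255] -163.71260340313418 -22.160160602675628 9.35
tcp [451.84450039 -24.33961424  20.47452255] -163.71260340313418 -22.160160602675628 9.35
```

View pics/w5.png

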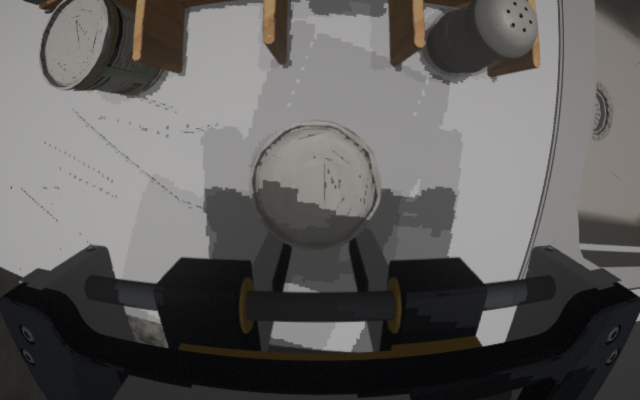

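The tin at (315,185) sits squarely ahead of the two fingertips, centred at about (321,260). The slot-3 dividers are at x≈268 and x≈418. Next is the diagonal push to line it up with the slot.

>>> play_rows:
  deltas:
    - {"dx":0.006,"dy":0.0007,"dz":0,"jaw":0.036,"rx":0,"ry":0,"rz":0}
    - {"dx":0.006,"dy":0.0007,"dz":0,"jaw":0.036,"rx":0,"ry":0,"rz":0}
    - {"dx":0.0067,"dy":-0.0023,"dz":0,"jaw":0.036,"rx":0,"ry":0,"rz":0}
    - {"dx":0.0067,"dy":-0.0023,"dz":0,"jaw":0.036,"rx":0,"ry":0,"rz":0}
    - {"dx":0.0067,"dy":-0.0023,"dz":0,"jaw":0.036,"rx":0,"ry":0,"rz":0}
    - {"dx":0.0067,"dy":-0.0023,"dz":0,"jaw":0.036,"rx":0,"ry":0,"rz":0}
    - {"dx":0.0067,"dy":-0.0023,"dz":0,"jaw":0.036,"rx":0,"ry":0,"rz":0}
    - {"dx":0,"dy":0,"dz":0,"jaw":0.036,"rx":0,"ry":0,"rz":0}
    - {"dx":0,"dy":0,"dz":0,"jaw":0.036,"rx":0,"ry":0,"rz":0}

```text
t: 10.25
position: [496.4, -34.7, 18.8]
eef_rot: [0.0, 0.998, 0.056, 0.001]
ft_force: [-0.9, 0.5, 0.2]
width: 36.3
grasp_force: 0.0
```

```bash
python3 - <<'E'
from h import *
im=get_image("wrist"); s=observe()
O=np.array([612,16]);ex=np.array([.994,.112]);ey=np.array([-.112,.994])
print("tcp",s["position"],(s["position"][:2]-O)@ex,(s["position"][:2]-O)@ey,s["t"],s["ft_force"])
c=im["color"].copy()
for x,y,z,k in((-55,0,55,(255,0,0)),(-55,-72,55,(255,0,0)),(-89,-36,72,(0,0,255))):
    u=projw(im,[*(O+x*ex+y*ey),z]); print(u); cv2.circle(c,tuple(int(round(v)) for v in u),2,k,-1)
cv2.imwrite("pics/w6.png",c)
E
```

```text
tcp [496.11774813 -34.56508495  18.83167101] -120.85024787039247 -37.28288222948774 10.3 [ 0.13140395 -0.16734816 -0.67996167]
[239.28376241 134.48941301]
[392.86311139 134.04302237]
[315.66099035 214.86272635]
```

View pics/w6.png

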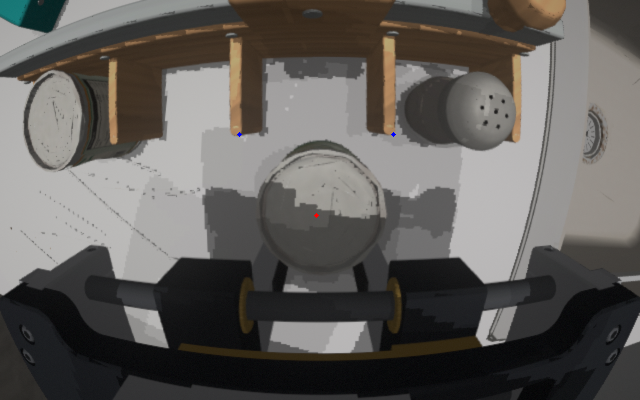

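The tin's centre is at column 323, while the slot's middle is at about 312.5 (dividers at 236 and 389), so it is about 5 mm too far to −y. I'll correct that while advancing.

>>> play_rows:
  deltas:
    - {"dx":0.0038,"dy":0.0019,"dz":0,"jaw":0.036,"rx":0,"ry":0,"rz":0}
    - {"dx":0.0038,"dy":0.0019,"dz":0,"jaw":0.036,"rx":0,"ry":0,"rz":0}
    - {"dx":0.0038,"dy":0.0019,"dz":0,"jaw":0.036,"rx":0,"ry":0,"rz":0}
    - {"dx":0.005,"dy":0.0006,"dz":0,"jaw":0.034,"rx":0,"ry":0,"rz":0}
    - {"dx":0.005,"dy":0.0006,"dz":0,"jaw":0.032,"rx":0,"ry":0,"rz":0}
    - {"dx":0.005,"dy":0.0006,"dz":0,"jaw":0.03,"rx":0,"ry":0,"rz":0}
    - {"dx":0.005,"dy":0.0006,"dz":0,"jaw":0.03,"rx":0,"ry":0,"rz":0}
    - {"dx":0.005,"dy":0.0006,"dz":0,"jaw":0.03,"rx":0,"ry":0,"rz":0}
    - {"dx":0,"dy":0,"dz":0,"jaw":0.03,"rx":0,"ry":0,"rz":0}
    - {"dx":0,"dy":0,"dz":0,"jaw":0.03,"rx":0,"ry":0,"rz":0}

```text
t: 11.3
position: [532.6, -25.5, 18.9]
eef_rot: [0.0, 0.998, 0.056, 0.001]
ft_force: [0.1, 0.2, -0.6]
width: 30.1
grasp_force: 0.0
```

```bash
python3 - <<'E'
from h import *
im=get_image("wrist"); s=observe()
O=np.array([612,16]);ex=np.array([.994,.112]);ey=np.array([-.112,.994])
print("tcp",s["position"],(s["position"][:2]-O)@ex,(s["position"][:2]-O)@ey,s["t"],s["ft_force"])
cv2.imwrite("pics/w7.png",im["color"])
E
```

```text
tcp [532.40994782 -25.5005085   18.91792669] -83.76056882374913 -32.33741960502349 11.35 [ 0.48512563 -0.25540376  0.60007238]
```

View pics/w7.png

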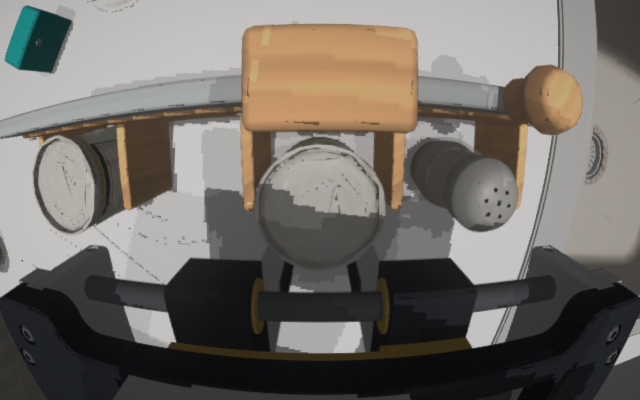

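The tin at (322,205) is now centred between the dividers at 248 and 397, with the rider above it. I'll push it home.

>>> play_rows:
  deltas:
    - {"dx":0.004,"dy":0.0005,"dz":0,"jaw":0.03,"rx":0,"ry":0,"rz":0}
    - {"dx":0.004,"dy":0.0005,"dz":0,"jaw":0.03,"rx":0,"ry":0,"rz":0}
    - {"dx":0.003,"dy":0.0003,"dz":0,"jaw":0.03,"rx":0,"ry":0,"rz":0}
    - {"dx":0.002,"dy":0.0002,"dz":0,"jaw":0.03,"rx":0,"ry":0,"rz":0}
    - {"dx":0,"dy":0,"dz":0,"jaw":0.03,"rx":0,"ry":0,"rz":0}

```text
t: 11.85
position: [545.1, -23.9, 18.7]
eef_rot: [-0.0, 0.998, 0.056, 0.0]
ft_force: [-0.2, -0.2, 0.1]
width: 29.9
grasp_force: 0.6
```

>>> play_rows:
  deltas:
    - {"dx":0.0015,"dy":0.0002,"dz":0,"jaw":0.03,"rx":0,"ry":0,"rz":0}
    - {"dx":0,"dy":0,"dz":0,"jaw":0.03,"rx":0,"ry":0,"rz":0}

```text
t: 12.05
position: [546.2, -23.7, 18.8]
eef_rot: [-0.0, 0.998, 0.056, 0.0]
ft_force: [-1.6, 0.1, 0.5]
width: 29.9
grasp_force: 1.1
```

>>> play_rows:
  deltas:
    - {"dx":0.0015,"dy":0.0002,"dz":0,"jaw":0.03,"rx":0,"ry":0,"rz":0}
    - {"dx":0,"dy":0,"dz":0,"jaw":0.03,"rx":0,"ry":0,"rz":0}

```text
t: 12.25
position: [547.1, -23.5, 18.7]
eef_rot: [-0.0, 0.998, 0.056, -0.001]
ft_force: [-3.4, -1.4, 3.3]
width: 29.9
grasp_force: 1.9
```

>>> play_rows:
  deltas:
    - {"dx":0.0015,"dy":0.0002,"dz":0,"jaw":0.03,"rx":0,"ry":0,"rz":0}
    - {"dx":0,"dy":0,"dz":0,"jaw":0.03,"rx":0,"ry":0,"rz":0}

```text
t: 12.45
position: [547.1, -23.5, 18.6]
eef_rot: [0.0, 0.998, 0.056, -0.002]
ft_force: [-6.6, -1.4, 5.9]
width: 29.9
grasp_force: 3.9
```

>>> play_rows:
  deltas:
    - {"dx":0.001,"dy":0.0001,"dz":0,"jaw":0.03,"rx":0,"ry":0,"rz":0}
    - {"dx":0,"dy":0,"dz":0,"jaw":0.03,"rx":0,"ry":0,"rz":0}

```text
t: 12.65
position: [547.1, -23.5, 18.6]
eef_rot: [0.0, 0.998, 0.056, -0.003]
ft_force: [-9.4, -2.1, 8.2]
width: 30.1
grasp_force: 5.4
```

The arm stalls at rack x ≈ −68.9, exactly where a tin that is home should stop it (−68.8). I'll back off and check.

>>> play_rows:
  deltas:
    - {"dx":-0.004,"dy":-0.0005,"dz":0,"jaw":0.03,"rx":0,"ry":0,"rz":0}
    - {"dx":-0.015,"dy":-0.0017,"dz":0,"jaw":0.03,"rx":0,"ry":0,"rz":0}
    - {"dx":-0.035,"dy":-0.004,"dz":0,"jaw":0.03,"rx":0,"ry":0,"rz":0}
    - {"dx":-0.045,"dy":-0.005,"dz":0.0,"jaw":0.03,"rx":0,"ry":0,"rz":0}
    - {"dx":-0.005,"dy":0,"dz":0.045,"jaw":0.03,"rx":0,"ry":0,"rz":0}
    - {"dx":0,"dy":0,"dz":0.045,"jaw":0.03,"rx":0,"ry":0,"rz":0}
    - {"dx":0,"dy":0,"dz":0.045,"jaw":0.03,"rx":0,"ry":0,"rz":0}
    - {"dx":0,"dy":0,"dz":0.045,"jaw":0.03,"rx":0,"ry":0,"rz":0}
    - {"dx":0,"dy":0,"dz":0,"jaw":0.03,"rx":0,"ry":0,"rz":0}
    - {"dx":0,"dy":0,"dz":0,"jaw":0.03,"rx":0,"ry":0,"rz":0}

```text
t: 13.65
position: [448.0, -34.7, 200.5]
eef_rot: [0.001, 0.998, 0.056, 0.003]
ft_force: [-0.5, -0.4, -0.9]
width: 30.1
grasp_force: 0.0
```

```bash
python3 - <<'E'
from h import *
im=get_image("wrist"); s=observe(); print(s["position"],s["t"])
O=np.array([612,16]);ex=np.array([.994,.112]);ey=np.array([-.112,.994])
u0=projw(im,[*(O-40*ex-30*ey),80]).astype(int)
c=cv2.resize(im["color"],None,fx=4,fy=4,interpolation=cv2.INTER_CUBIC)
x0,y0=u0*4; x0=max(0,x0-400);y0=max(0,y0-250)
for x,y,z,k in((-36,-36,72,(0,0,255)),(-55,0,55,(255,0,0)),(-55,-72,55,(255,0,0)),(-15,-12,118,(0,0,255)),(-15,-60,118,(0,0,255)),(-65,-36,72,(0,0,255))):
    u=(projw(im,[*(O+x*ex+y*ey),z])+.5)*4; cv2.circle(c,tuple(int(round(v)) for v in u),2,k,-1); print(x,y,u-[x0,y0])
cv2.imwrite("pics/w8.png",c[y0:y0+550,x0:x0+800])
E
```

```text
[446.47290521 -34.33564005 198.59359244] 13.7
-36 -36 [426.94060641 243.24689391]
-55 0 [287.45431934 328.11683639]
-55 -72 [564.61561877 328.6610732 ]
-15 -12 [315.96320859 110.0735489 ]
-15 -60 [542.5894529  111.02718839]
-65 -36 [427.0623125  356.90979419]
```

View pics/w8.png

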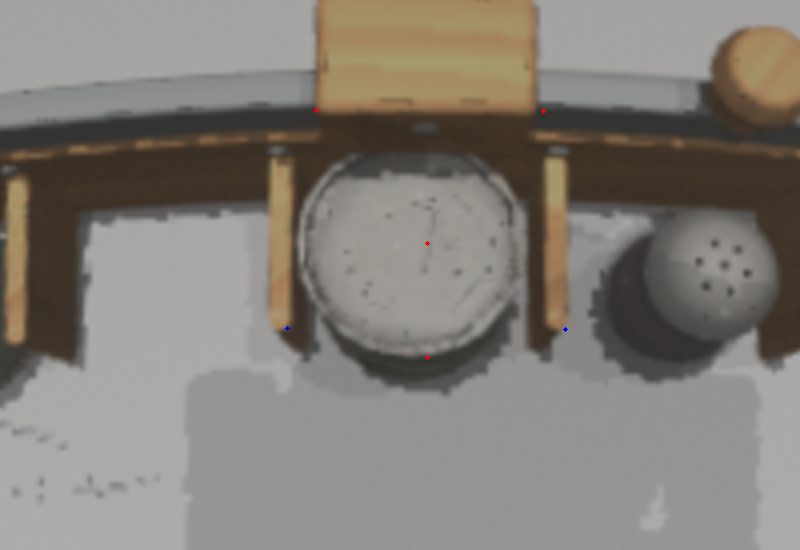

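The tin is in slot 3 between the dividers at 281 and 556. Its front edge at row 355 matches the 357 predicted for home, and it is upright. The rider at 317–537 is centred above it within about 1.5 mm.

```bash
python3 -c "
from bench import *
print(job_done())"
```

```text
the job is handed in; nothing more can be done
None
```

The job is handed in, with no verdict shown: the rider is centred above the third slot to within about 1.5 mm, and the tin stands in that slot, home against the back board.

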